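# Bring the vial rotator's empty clip to the top

## Robot

A 7-joint arm with a two-finger parallel gripper is mounted at the origin on a cart in front of the work surface, level with it; the furniture and walls round the work are solid. World frame = base frame: x ahead of the robot, y to its left, z up, the work surface at z = 0. Lengths are in m, angles in rad, forces in N, time in s.
With the tool pointing down it reaches from about 0.425 to 0.875 m from the base axis. Payload 9.9 kg.
Tool frame: the origin (TCP) lies on the centre line of the jaws, within the pads' length; the fingertips stand 11 mm ahead of it and the grasp point (between the pads) lies 8 mm behind it (manip.tip_extent is the distance from the TCP to the fingertips, in m); z points along the fingers, y is the line along which they close (so a half turn about z gives the same grasp; the last joint's range is limited). The gripper opens to 85 mm and grips with 20 to 120 N. Pads are 22 mm wide; open, the fingers measure 114 mm over their backs; the gripper's body (76 mm by 85 mm) begins 54 mm behind the grasp point. The pads swing forward as they close: fully open they stand 13 mm farther back than shut.
Start: joints at [1.21, 0.576, 0.025, 1.437, -0.015, 1.129, -0.057], TCP at [0.184, -0.649, 0.242] pointing down, gripper open.
Joint ranges: [-2.76, 2.76], [-0.34, 2.15], [-1.52, 1.57], [0.19, 2.46], [-1.09, 4.23], [0.17, 1.99], [-2.82, 2.82]. Speed limits (rad/s): [2.22, 2.22, 3.01, 3.01, 3.14, 3.14, 3.14].

## Interface

Orientations are given as a rotation vector (axis times angle).
In Python, from workcell import manip gives the robot as it stands.
- The arm moves only by the tool arm_command, never from a script. Its arguments are lists of equal length, an entry for each row: "dp": the shift along the tool's x, y, z in units of 30 mm (1.0 is 30 mm), a list of three; "rot": the turn, a rotation vector about the tool's x, y, z in units of 6 degrees (1.0 is 6 degrees), a list of three; "claw": the gripper's target within -1 to 1 (fully open at 1, half-way at 0, shut at -1). In form: {"dp": [[dx, dy, dz], ...], "rot": [[ax, ay, az], ...], "claw": [claw, ...]}. A call has 1 to 8 rows; each row shifts and turns the commanded pose from where the row before left it, along the tool's axes as they then stand; what a row does not reach is not made up. A row lasts 1/12 s, in which the tool goes at most 41.7 mm and 7.16 degrees, less where a joint would pass 70% of its speed; a pose out of reach is approached as far as the arm can. A call with a number of a shift or a turn outside -1 to 1 is refused whole. A call with a gripper value outside its range is refused whole. The fingers move at their own pace and stop on an object; "newtons" is the grip in N (left out, the last holds). Time passes only in rows, so rows that do not move let the fingers close. It gives the time, the measured TCP pose, the force, the opening and the grip force at its end, in the units of the state.
- manip.get_state(): the state, without advancing time (a new reading comes with each control period).
- manip.capture(name): name is "side" or "top" or "wrist"; returns a dict with "pixels" (420x560x3 uint8, red, green, blue), "fx", "fy", "cx", "cy" (pixels), "rvec" (rotation vector, rad) and "tvec" (3), from world to camera coordinates, as OpenCV has them; the wrist camera has in their place "mount" (4x4, takes a point from camera to tool coordinates, whose origin is the TCP and whose axes are the flange's). Camera axes: x right, y down, z forward; pixel columns grow to the right and rows downward; lengths in m; the calibration is good to about 2 mm. A picture is of the moment at which its call begins: read the wrist's pose just before it. There is no depth.
- manip.close_job(): hands the job in; it is judged then, once.
The state is a dict: "t": time; "joints": joint angles; "qvel": joint speeds; "effort": joint torques, N m; "ee_pos": TCP position; "orientation": TCP orientation; "contact_force": force on the tool from outside, world axes, zero at the start; "ft_torque": the same for the moment, N m; "grip_width": opening from 0.0 (shut) to 1.0 (fully open); "finger_force": force on a finger pad.
Only numpy, scipy, OpenCV 4.12 (cv2) and the standard library are available. Lean on these libraries where they do the work, as an engineer would, in place of code of your own. Each camera call takes 0.05 s, during which the arm holds its last target. There are 200 camera calls.

## Task

Two vial rotators stand on the desk, each with an upright disc on a level axle. On the larger one, turn the disc until its one empty vial clip stands at the very top, ready for loading, then let go and leave the disc standing still there. Do not turn the disc of the smaller rotator.

Things in the scene. Friction and masses are not known exactly. Their poses are not given: they have to be found in the camera images.
- large_rotator: Larger vial rotator, fixed: upright bare aluminium disc, 180 mm across, 10 mm thick, on a level axle 112 mm above the desk. Origin: on the desk under the disc's centre (mid thickness). x: along the axle, away from the robot; y: left, in the disc's plane; z up. Behind the disc a tower 60 mm wide (y) from x = 20 mm, 144 mm high; foot 110 mm wide, 17 mm high, x = -22 to 93 mm.
- large_free_rim (a point): Rim point of the larger disc on the radius of its empty clip, 80 mm from the axle, mid thickness; turns with the disc. The front face (-x) has six black clips 60 degrees apart, 37 to 57 mm from the axle; five hold 12 mm vials (30 to 64 mm from the axle, standing 15 mm off the face), one is empty. Beyond 65 mm both faces are bare: pinch the rim there, a finger on each face.
- large_wheel (a joint): Angle of the larger disc, rad: 0 when the empty clip is straight above the axle, positive when it stands to the left (+y of the rotator); a full turn (6.28) is the same place again. Starts at 0.35 to 1.1. Turns both ways against a light friction of about 0.12 N m and stays where it is left.
- small_free_rim (a point): The like point on the smaller rotator, which must not be turned: 52 mm from its axle on the radius of its empty clip, mid thickness. Same build: disc 124 mm across, 10 mm thick, axle 84 mm above the desk, four clips of which three hold vials.

How it is judged:
At the end, for the whole second after the job is handed in: The empty clip of the larger disc stands at the top, within 10 degrees (14 mm sideways at 80 mm from the axle), and the disc is at rest (y of large_free_rim in the frame of large_rotator between -0.014 and 0.014 m and height (world z) of large_free_rim above 0.17 m and velocity of joint large_wheel between -0.05 and 0.05 rad/s); the robot touches nothing.
It fails at once if the smaller rotator's disc is turned (its rim point moves more than 8 mm) (distance of small_free_rim from where it was at the start of the episode above 0.008 m).
It also fails if it takes over 35 s, if anything falls off the work surface, if the arm or the gripper's body presses on something with over 40 N, if the wrist force passes 120 N, or if a joint passes its speed limit or range.

## Working session

There is one attempt and no reset: what is moved stays moved. The work goes in short steps, Python scripts to look and compute and a tool call to move; the robot and the scene stay as the last step left them, time stands still between calls to the robot, and variables do not carry over. Pictures are saved under pics/ and viewed, at most 10 in all, crops included, and the job is handed in when it is done.

Besides the shell and the picture viewer there is one more tool, called in YAML: its name, and indented under it one key for each argument. arm_command: Moves the arm, as the interface text tells. Shifts and turns lie within -1 to 1; 1 stands for 30 mm of shift or 6 degrees of turn. Its arguments: {"type":"object","properties":{"dp":{"type":"array","items":{"type":"array","items":{"type":"number"}}},"rot":{"type":"array","items":{"type":"array","items":{"type":"number"}}},"claw":{"type":"array","items":{"type":"number"}},"newtons":{"type":"number"}},"required":["dp","rot","claw"]}

```bash
mkdir -p pics; python3 - <<'E'
from workcell import manip
import cv2,numpy as np
s=manip.get_state();print(s['t'],s['ee_pos'],s['orientation'],s['grip_width'])
for n in("side","top"):
    c=manip.capture(n);cv2.imwrite(f"pics/{n}0.png",c['pixels'][:,:,::-1])
    R=cv2.Rodrigues(np.array(c['rvec']))[0];print(n,c['fx'],c['cx'],c['cy'],(-R.T@c['tvec']).round(3),R.round(3).tolist())
E
```

```text
0.0 [ 0.18435945 -0.64890353  0.24145819] [-3.10996895e+00 -4.33264878e-01  4.89934294e-04] 0.9996449150994909
side 502.3985114222697 287.76801022784286 207.68544765495895 [0.372 0.766 0.733] [[-0.975, -0.223, 0.0], [-0.147, 0.641, -0.754], [0.168, -0.735, -0.657]]
top 535.2808275638477 275.8265575370426 204.07554261100313 [0.366 0.064 1.109] [[0.021, -1.0, -0.016], [-0.986, -0.019, -0.167], [0.167, 0.019, -0.986]]
```

View pics/side0.png

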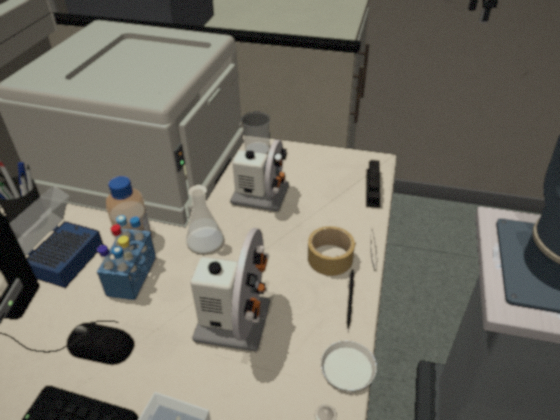

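View pics/top0.png

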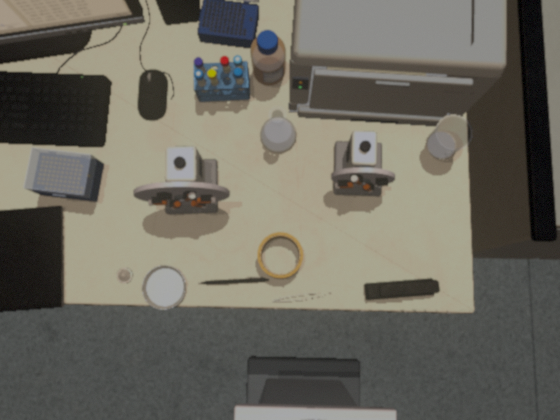

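The large rotator is at about (182,190) in the top view, with its disc edge running from (135,193) to (228,192). The small one is at about (363,178). I'll enlarge both views of the large disc.

```bash
python3 - <<'E'
import cv2,numpy as np
a=cv2.imread("pics/top0.png")[140:225,125:240];b=cv2.imread("pics/side0.png")[220:350,190:280]
a=cv2.resize(a,None,fx=4,fy=4,interpolation=3);b=cv2.resize(b,None,fx=3.6,fy=3.6,interpolation=3)
o=np.zeros((480,800,3),np.uint8);o[:a.shape[0],:a.shape[1]]=a;o[:b.shape[0],470:470+b.shape[1]]=b
cv2.imwrite("pics/crop1.png",cv2.convertScaleAbs(o,alpha=1.3))
E
```

```text
(no output)
```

View pics/crop1.png

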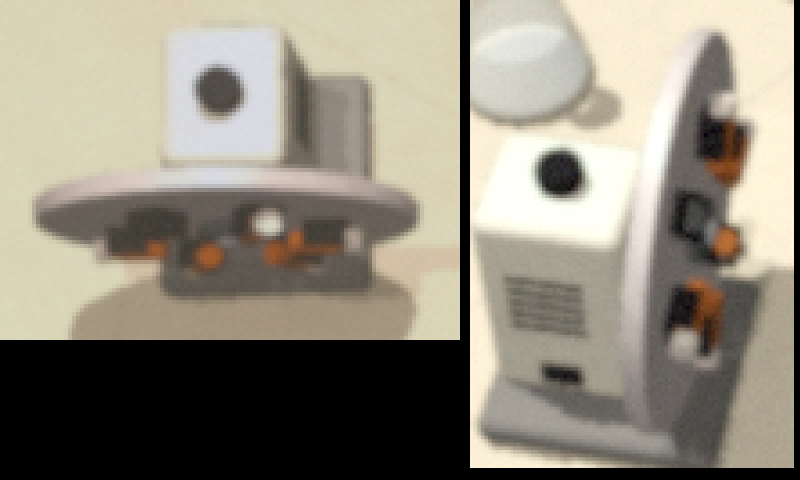

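```bash
python3 - <<'E'
from workcell import manip
c=manip.capture("wrist");print(c['mount'],c['fx'],c['cx'],c['cy'])
E
```

```text
[[-2.44434232e-04 -9.47777337e-01 -3.18932688e-01  8.19406396e-02]
 [ 9.99999964e-01 -2.66858224e-04  2.66136218e-05 -8.36837725e-04]
 [-1.10333599e-04 -3.18932670e-01  9.47777368e-01 -1.30916361e-01]
 [ 0.00000000e+00  0.00000000e+00  0.00000000e+00  1.00000000e+00]] 370.49895331870755 279.5172516245034 201.90074502460592
```

The empty black clip is up and to the left: crop (155,220) in the top view, and about (692,215) in the side view. The rim extremes are at crop (35,215) and (418,215). Next I'll work out the disc pose and angle.

```bash
cat >g.py <<'E'
import cv2,numpy as np
from workcell import manip
def ray(c,uv):
    R=cv2.Rodrigues(np.array(c['rvec'],float))[0];t=np.array(c['tvec'],float).ravel()
    d=R.T@np.array([(uv[0]-c['cx'])/c['fx'],(uv[1]-c['cy'])/c['fy'],1.]);return -R.T@t,d
def plane(c,uv,p,n):
    o,d=ray(c,uv);n=np.array(n,float);return o+d*((np.array(p)-o)@n/(d@n))
E
python3 - <<'E'
from g import *
T=manip.capture("top");S=manip.capture("side")
f=lambda u,v:(125+(u+.5)/4-.5,140+(v+.5)/4-.5); h=lambda u,v:(190+(u-470+.5)/3.6-.5,220+(v+.5)/3.6-.5)
L=plane(T,f(35,213),[0,0,.112],[0,0,1]);Rr=plane(T,f(419,213),[0,0,.112],[0,0,1])
print('L,R',L,Rr,np.linalg.norm(L-Rr),'yaw',np.degrees(np.arctan2(-(L-Rr)[0],(L-Rr)[1])))
for p in [(166,30),(285,27),(218,90)]: print('tower',plane(T,f(*p),[0,0,.144],[0,0,1]).round(4))
C=(L+Rr)/2;ey=(L-Rr)/np.linalg.norm(L-Rr);ex=np.array([ey[1],-ey[0],0]);print('C',C,ex)
# rim topmost
print('top rim back edge', plane(T,f(225,171),C+ex*.005,ex)-C, 'front',plane(T,f(225,186),C-ex*.005,ex)-C)
for n,c,P in [('T clip',T,f(155,222)),('T whitecap',T,f(265,222)),('S clip',S,h(690,213)),('S vialcap up',S,h(722,103)),('S low cap',S,h(684,343))]:
    for o in(.007,.012):
        q=plane(c,P,C-ex*o,ex)-C;print(n,o,'y,z',(q@ey).round(4),q[2].round(4),'r',np.hypot(q@ey,q[2]).round(4),'ang',np.degrees(np.arctan2(q@ey,q[2])).round(1))
print('S rim top',plane(S,h(712,33),C,ex)-C,'S rim left/right',plane(S,h(640,420),C,ex)-C)
E
```

```text
L,R [0.55065278 0.35513192 0.112     ] [0.55404195 0.17204569 0.112     ] 0.18311759104777098 yaw 1.0604987923777873
tower [0.6328 0.2901 0.144 ]
tower [0.6352 0.2344 0.144 ]
tower [0.6044 0.2642 0.144 ]
C [0.55234737 0.2635888  0.112     ] [0.99982871 0.01850814 0.        ]
top rim back edge [ 0.00523829 -0.01282634  0.07280027] front [-0.00469795 -0.0163635   0.08863816]
T clip 0.007 y,z 0.0308 0.0142 r 0.0339 ang 65.3
T clip 0.012 y,z 0.0246 0.041 r 0.0478 ang 31.0
T whitecap 0.007 y,z -0.0209 0.0142 r 0.0253 ang -55.8
T whitecap 0.012 y,z -0.0257 0.041 r 0.0484 ang -32.1
S clip 0.007 y,z 0.0055 0.017 r 0.0179 ang 18.0
S clip 0.012 y,z 0.0208 0.0355 r 0.0411 ang 30.4
S vialcap up 0.007 y,z -0.0528 0.0272 r 0.0594 ang -62.8
S vialcap up 0.012 y,z -0.0358 0.0453 r 0.0577 ang -38.3
S low cap 0.007 y,z 0.0278 -0.0467 r 0.0543 ang 149.3
S low cap 0.012 y,z 0.0423 -0.0263 r 0.0498 ang 121.8
S rim top [ 0.00122977 -0.06643347  0.05727227] S rim left/right [-0.0013653   0.07375499 -0.04276161]
```

arm_command:
  dp:
    - [0,0,-1]
    - [0,0,-1]
    - [0,0,-1]
    - [0,0,0]
    - [0,0,0]
    - [0,0,0]
    - [0,0,0]
    - [0,0,0]
  rot:
    - [0,0,-1]
    - [0,0,-1]
    - [0,0,-1]
    - [0,0,-1]
    - [0,0,-1]
    - [0,0,-1]
    - [0,0,-1]
    - [0,0,-1]
  claw: [1,1,1,1,1,1,1,1]

```text
t: 0.92
ee_pos: [0.1844, -0.6492, 0.3322]
orientation: [-2.662, -1.668, -0.0]
contact_force: [0.1, -0.8, -0.5]
grip_width: 1.002
finger_force: 0.0
```

arm_command:
  dp:
    - [0,0,0]
    - [0,0,0]
    - [0,0,0]
    - [0,0,0]
    - [0,0,0]
    - [0,0,0]
  rot:
    - [0,0,-1]
    - [0,0,-1]
    - [0,0,-1]
    - [0,0,-1]
    - [0,0,-0.6]
    - [0,0,0]
  claw: [1,1,1,1,1,1]

```text
t: 1.42
ee_pos: [0.1842, -0.6493, 0.3321]
orientation: [-2.19, -2.252, -0.0]
contact_force: [-0.1, -0.8, 0.1]
grip_width: 0.999
finger_force: 0.0
```

arm_command:
  dp:
    - [0.9,0.7,0]
    - [0.9,0.7,0]
    - [0.9,0.7,0]
    - [0.9,0.7,0]
    - [0.9,0.7,0]
    - [0.9,0.7,0]
    - [0.9,0.7,0]
    - [0.9,0.7,0]
  rot:
    - [0,0,0]
    - [0,0,0]
    - [0,0,0]
    - [0,0,0]
    - [0,0,0]
    - [0,0,0]
    - [0,0,0]
    - [0,0,0]
  claw: [1,1,1,1,1,1,1,1]

```text
t: 2.08
ee_pos: [0.3476, -0.4276, 0.3324]
orientation: [2.196, 2.246, -0.0]
contact_force: [0.8, 0.1, 0.7]
grip_width: 0.998
finger_force: 0.0
```

arm_command:
  dp:
    - [0.9,0.7,0]
    - [0.9,0.7,0]
    - [0.9,0.7,0]
    - [0.9,0.7,0]
    - [0.9,0.7,0]
    - [0.9,0.7,0]
    - [0.9,0.7,0]
    - [0,0,0]
  rot:
    - [0,0,0]
    - [0,0,0]
    - [0,0,0]
    - [0,0,0]
    - [0,0,0]
    - [0,0,0]
    - [0,0,0]
    - [0,0,0]
  claw: [1,1,1,1,1,1,1,1]

```text
t: 2.75
ee_pos: [0.493, -0.2292, 0.3327]
orientation: [-2.185, -2.256, -0.007]
contact_force: [0.2, 0.9, -0.7]
grip_width: 1.003
finger_force: 0.0
```

arm_command:
  dp:
    - [1,0.1,0]
    - [1,0.1,0]
    - [1,0.1,0]
    - [1,0.1,0]
    - [1,0.1,0]
    - [1,0.1,0]
    - [1,0.1,0]
    - [1,0.1,0]
  rot:
    - [0,0,0]
    - [0,0,0]
    - [0,0,0]
    - [0,0,0]
    - [0,0,0]
    - [0,0,0]
    - [0,0,0]
    - [0,0,0]
  claw: [1,1,1,1,1,1,1,1]

```text
t: 3.42
ee_pos: [0.5068, 0.0053, 0.3325]
orientation: [2.196, 2.246, 0.0]
contact_force: [1.0, 0.5, 1.4]
grip_width: 1.0
finger_force: 0.0
```

arm_command:
  dp:
    - [1,0.2,0]
    - [1,0.2,0]
    - [1,0.2,0]
    - [1,0.2,0]
    - [1,0.2,0]
    - [1,0.2,0]
    - [1,0.2,0]
    - [0.9,0.2,0]
  rot:
    - [0,0,0]
    - [0,0,0]
    - [0,0,0]
    - [0,0,0]
    - [0,0,0]
    - [0,0,0]
    - [0,0,0]
    - [0,0,0]
  claw: [1,1,1,1,1,1,1,1]

```text
t: 4.08
ee_pos: [0.5489, 0.244, 0.3322]
orientation: [-2.195, -2.247, -0.0]
contact_force: [0.9, 0.4, 0.1]
grip_width: 1.002
finger_force: 0.0
```

arm_command:
  dp:
    - [0.5,0,0]
    - [0,0,0]
  rot:
    - [0,0,0]
    - [0,0,0]
  claw: [1,1]

```text
t: 4.25
ee_pos: [0.5474, 0.2615, 0.3319]
orientation: [-2.188, -2.251, -0.001]
contact_force: [-1.1, 0.1, 0.7]
grip_width: 1.002
finger_force: 0.0
```

```bash
python3 - <<'E'
from g import *
s=manip.get_state();print(s['ee_pos'],s['joints'])
c=manip.capture("wrist");cv2.imwrite("pics/w1.png",c['pixels'][:,:,::-1])
E
```

```text
[0.54742625 0.26147296 0.33189357] [-0.14527494  0.4536977  -0.60033063  1.46813955  0.25718302  1.29916991
 -0.73909724]
```

View pics/w1.png

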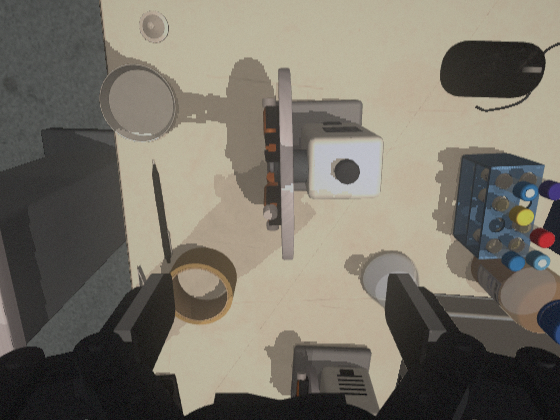

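The disc's edge spans columns 278–293 and rows 70–258, about 4 mm toward +y of the tool and turned by about 1°. I'll align to that, lower the tool and pinch.

arm_command:
  dp:
    - [0.07,0.13,0]
    - [0,0,0.9]
    - [0,0,0.9]
    - [0,0,0.9]
    - [0,0,0.9]
    - [0,0,0.6]
    - [0,0,0.35]
    - [0,0,0]
  rot:
    - [0,0,-0.15]
    - [0,0,0]
    - [0,0,0]
    - [0,0,0]
    - [0,0,0]
    - [0,0,0]
    - [0,0,0]
    - [0,0,0]
  claw: [1,1,1,1,1,1,1,1]

```text
t: 4.97
ee_pos: [0.5521, 0.2574, 0.1938]
orientation: [-2.177, -2.264, 0.006]
contact_force: [-0.4, -0.7, -0.5]
grip_width: 1.003
finger_force: 0.0
```

arm_command:
  dp:
    - [0,0,0]
    - [0,0,0]
    - [0,0,0]
    - [0,0,0]
    - [0,0,0]
    - [0,0,0]
    - [0,0,0]
    - [0,0,0]
  rot:
    - [0,0,0]
    - [0,0,0]
    - [0,0,0]
    - [0,0,0]
    - [0,0,0]
    - [0,0,0]
    - [0,0,0]
    - [0,0,0]
  claw: [-0.5,-0.7,-1,-1,-1,-1,-1,-1]
  newtons: 30

```text
t: 5.63
ee_pos: [0.5528, 0.2596, 0.1964]
orientation: [2.174, 2.266, 0.002]
contact_force: [1.3, -0.2, 4.3]
grip_width: 0.108
finger_force: 33.9
```

arm_command:
  dp:
    - [-0.2,0,0.01]
    - [-0.2,0,0.01]
    - [-0.2,0,0.01]
    - [-0.2,0,0.01]
    - [-0.2,0,0.01]
  rot:
    - [0,0.67,0]
    - [0,0.67,0]
    - [0,0.67,0]
    - [0,0.67,0]
    - [0,0.67,0]
  claw: [-1,-1,-1,-1,-1]

```text
t: 6.05
ee_pos: [0.5541, 0.2317, 0.1909]
orientation: [-1.982, -2.068, -0.36]
contact_force: [6.1, 13.3, -21.8]
grip_width: 0.107
finger_force: 29.9
```

arm_command:
  dp:
    - [-0.2,0,0.01]
    - [-0.2,0,0.01]
    - [-0.2,0,0.01]
    - [-0.2,0,0.01]
    - [0,0,0]
    - [0,0,0]
  rot:
    - [0,0.67,0]
    - [0,0.67,0]
    - [0,0.67,0]
    - [0,0.67,0]
    - [0,0,0]
    - [0,0,0]
  claw: [-1,-1,-1,-1,-1,-1]

```text
t: 6.55
ee_pos: [0.5554, 0.2074, 0.177]
orientation: [-1.819, -1.888, -0.595]
contact_force: [4.5, 1.7, -7.1]
grip_width: 0.106
finger_force: 32.7
```

```bash
python3 - <<'E'
from g import *
s=manip.get_state();print(s['t'],s['ee_pos'],s['contact_force'],s['joints'],cv2.Rodrigues(np.array(s['orientation']))[0].round(3))
p=s['ee_pos'];print(np.degrees(np.arctan2(p[1]-.2636,p[2]-.112)))
for n,(a,b,x,y) in {"top":(130,225,115,240),"side":(210,350,180,290)}.items():
    c=manip.capture(n);cv2.imwrite(f"pics/{n}1.png",c['pixels'][:,:,::-1])
a=cv2.imread("pics/top1.png")[130:225,115,] if 0 else cv2.imread("pics/top1.png")[130:225,115:240]
b=cv2.imread("pics/side1.png")[210:350,190:280]
a=cv2.resize(a,None,fx=3.6,fy=3.6,interpolation=3);b=cv2.resize(b,None,fx=3.6,fy=3.6,interpolation=3)
o=np.zeros((520,800,3),np.uint8);o[:a.shape[0],:a.shape[1]]=a;o[:b.shape[0],460:460+b.shape[1]]=b
cv2.imwrite("pics/crop2.png",cv2.convertScaleAbs(o,alpha=1.3))
E
```

```text
6.55 [0.55542043 0.20743151 0.17701761] [ 4.53336148  1.73149556 -7.05458549] [ 0.51821736  0.73805078 -0.98739074  1.87053735 -0.02921921  0.63977157
 -0.21363594] [[-0.029  0.999 -0.023]
 [ 0.805  0.037  0.591]
 [ 0.592 -0.002 -0.806]]
-40.823625949716146
```

View pics/crop2.png

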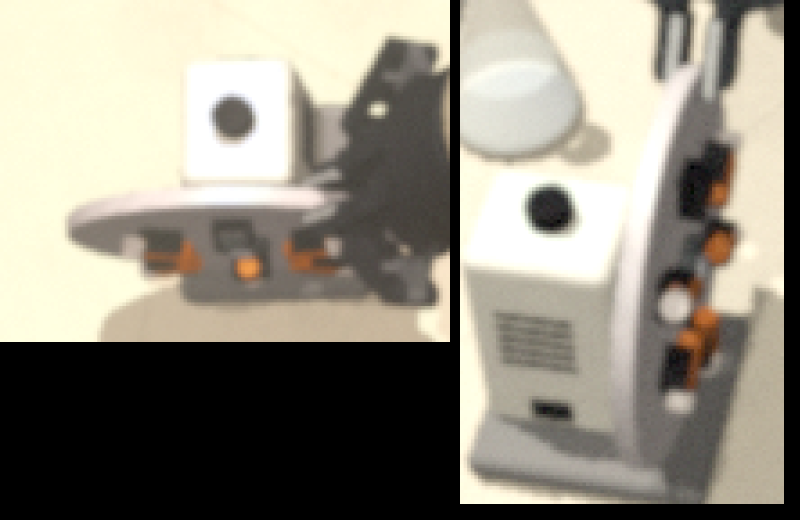

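The empty clip is at crop (234,234), close to the top. The caps of its neighbours sit about evenly on either side, at (131,245) and (334,243). Next is the sideways error.

```bash
python3 - <<'E'
from g import *
T=manip.capture("top")
f=lambda u,v:(115+(u+.5)/3.6-.5,130+(v+.5)/3.6-.5)
C=np.array([.551,.2636,.112]);ey=np.array([-.035,1,0]);
for n,P,z in [('clip',(234,234),.159),('clip',(234,234),.154),('capL',(131,245),.142),('capR',(334,243),.142),('knob',(233,118),.144),('orangecentre',(249,268),.142),('rimL',(68,228),.112)]:
    q=plane(T,f(*P),[0,0,z],[0,0,1]);print(n,(q-C).round(4),((q-C)@ey).round(4))
E
```

```text
clip [-0.0108 -0.0065  0.047 ] -0.0062
clip [-0.0098 -0.0055  0.042 ] -0.0052
capL [-0.0143  0.0495  0.03  ] 0.05
capR [-0.0114 -0.0546  0.03  ] -0.0542
knob [0.0529 0.0002 0.032 ] -0.0017
orangecentre [-0.0251 -0.0117  0.03  ] -0.0108
rimL [-0.0005  0.0912  0.    ] 0.0912
```

The disc is about 5° too far to the right. I'll turn it back slightly, open and retreat.

arm_command:
  dp:
    - [0.1,0,0]
    - [0.1,0,0]
    - [0,0,0]
    - [0,0,0]
    - [0,0,0]
  rot:
    - [0,-0.4,0]
    - [0,-0.4,0]
    - [0,0,0]
    - [0,0,0]
    - [0,0,0]
  claw: [-1,-1,-1,-1,-1]

```text
t: 7.12
ee_pos: [0.555, 0.2146, 0.1827]
orientation: [-1.868, -1.947, -0.528]
contact_force: [3.7, 1.1, 3.9]
grip_width: 0.111
finger_force: 33.5
```

arm_command:
  dp:
    - [0,0,0]
    - [0,0,0]
    - [0,0,0]
    - [0,0,0]
    - [0,0,0]
    - [0,0,0]
    - [0,0,0]
    - [0,0,0]
  rot:
    - [0,0,0]
    - [0,0,0]
    - [0,0,0]
    - [0,0,0]
    - [0,0,0]
    - [0,0,0]
    - [0,0,0]
    - [0,0,0]
  claw: [0,0.5,1,1,1,1,1,1]

```text
t: 7.78
ee_pos: [0.5541, 0.2141, 0.1819]
orientation: [-1.868, -1.947, -0.525]
contact_force: [-1.2, 0.3, 0.2]
grip_width: 1.0
finger_force: 0.0
```

arm_command:
  dp:
    - [0,0,-0.5]
    - [0,0,-1]
    - [0,0,-1]
    - [0,0,-1]
    - [0,0,-1]
    - [0,0,-0.5]
    - [0,0,0]
    - [0,0,0]
  rot:
    - [0,0,0]
    - [0,0,0]
    - [0,0,0]
    - [0,0,0]
    - [0,0,0]
    - [0,0,0]
    - [0,0,0]
    - [0,0,0]
  claw: [1,1,1,1,1,1,1,1]

```text
t: 8.45
ee_pos: [0.5577, 0.1357, 0.3102]
orientation: [-1.87, -1.947, -0.526]
contact_force: [0.5, -0.0, -1.0]
grip_width: 1.001
finger_force: 0.0
```

```bash
python3 - <<'E'
from g import *
s=manip.get_state();print(s['t'],s['ee_pos'],s['contact_force'])
for n in("side","top"):
    c=manip.capture(n);cv2.imwrite(f"pics/{n}2.png",c['pixels'][:,:,::-1])
a=cv2.imread("pics/top2.png")[140:225,125:240]
b=cv2.imread("pics/side2.png")[210:350,190:280]
a=cv2.resize(a,None,fx=4,fy=4,interpolation=3);b=cv2.resize(b,None,fx=3.6,fy=3.6,interpolation=3)
o=np.zeros((520,800,3),np.uint8);o[:a.shape[0],:a.shape[1]]=a;o[:b.shape[0],470:470+b.shape[1]]=b
cv2.imwrite("pics/crop3.png",cv2.convertScaleAbs(o,alpha=1.3))
E
```

```text
8.45 [0.55769421 0.13567934 0.31024741] [ 0.47390734 -0.02239069 -1.0243898 ]
```

View pics/crop3.png

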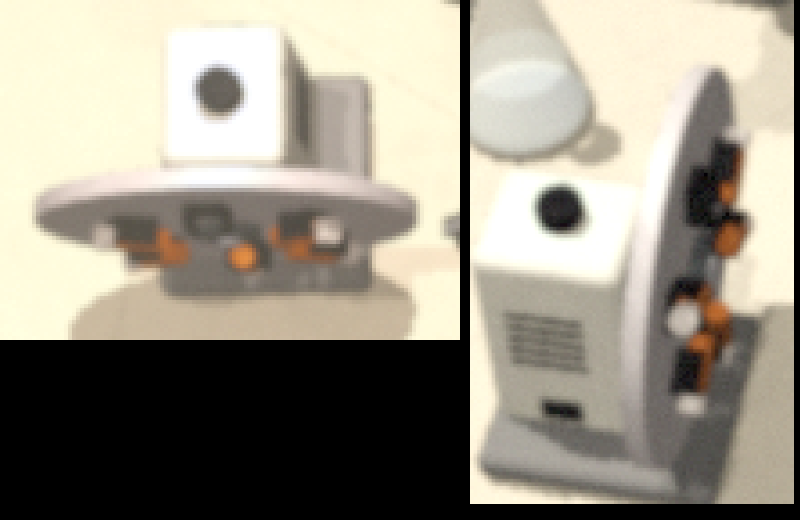

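The gripper is clear. The clip is at crop (208,220), the caps at (105,237) and (328,231), and the rim ends at 35 and 417. I'll measure this again.

```bash
python3 - <<'E'
from g import *
T=manip.capture("top")
f=lambda u,v:(125+(u+.5)/4-.5,140+(v+.5)/4-.5)
g=lambda P,z:plane(T,f(*P),[0,0,z],[0,0,1])
L=g((35,214),.112);R=g((417,214),.112);C=(L+R)/2;ey=np.array([-.035,1,0]);print(C)
for n,P,z in [('clip',(208,220),.159),('capL',(105,237),.142),('capR',(328,231),.142)]:
    q=g(P,z);print(n,(q-C).round(4),((q-C)@ey).round(4))
E
```

```text
[0.55185501 0.26403948 0.112     ]
clip [-0.0117 -0.0015  0.047 ] -0.0011
capL [-0.0174  0.0492  0.03  ] 0.0498
capR [-0.0127 -0.0536  0.03  ] -0.0532
```

```bash
python3 -c "
from workcell import manip
print(manip.close_job())"
```

```text
the job is handed in; nothing more can be done
None
```

I turned the larger disc until its empty clip stood at the top, about 1–3° off by the last top-view measurement against the 10° limit. I then released it, backed the gripper clear and handed the job in at about 8.5 s; no verdict came back, and the arm never went near the smaller disc.

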